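Slide the paddle board out over the bowl and hold it

ROBOT

A 6-joint arm with a two-finger parallel gripper is mounted at the origin on the work surface. World frame = base frame: x ahead of the robot, y to its left, z up, the work surface at z = 0. Lengths are in m, angles in rad, forces in N, time in s.
With the tool pointing down it reaches from about 0.35 to 0.775 m from the base axis. Payload 5.5 kg.
Tool frame: the origin (TCP) lies between the finger pads; the fingertips stand 19 mm ahead of it and the grasp point (between the pads) is the TCP (ctrl.tips_ahead is the distance from the TCP to the fingertips, in m); z points along the fingers, x is the direction in which the jaws open and shut, and the axes are right-handed (so a half turn about z gives the same grasp; the last joint's range is limited). The gripper opens to 85 mm and grips with 20 to 120 N. Pads are 22 mm wide; open, the fingers measure 114 mm over their backs; the gripper's body (76 mm by 85 mm) begins 54 mm behind the grasp point. The pads swing forward as they close: fully open they stand 13 mm farther back than shut.
Start: joints at [0.966, 0.313, 0.046, 1.304, 0, 1.431], TCP at [0.258, 0.514, 0.25] pointing down, gripper open.
Joint ranges: [-2.76, 2.76], [-0.86, 1.69], [-1.03, 1.26], [-2.2, 2.34], [-1.47, 1.5], [-3.14, 3.14]. Speed limits (rad/s): [2.57, 2.57, 3.14, 3.14, 3.14, 3.14].

INTERFACE

Orientations are given as [roll, pitch, yaw] about the fixed x, y, z axes, in that order (R = Rz(yaw) Ry(pitch) Rx(roll)).
In Python, from rig import status, viewer, ticket, nets, ctrl gives the robot as it stands.
- The arm moves only by the shell command python3 -m pendant 'ROWS' [OPENING] [FORCE]. ROWS is JSON, a list of rows, each a list of 6 numbers: the shift along the tool's x, y, z in m, then the turn, a rotation vector about the tool's x, y, z in rad. In form: [[dx, dy, dz, rx, ry, rz], ...]. A call has 1 to 10 rows; each row shifts and turns the commanded pose from where the row before left it, along the tool's axes as they then stand; what a row does not reach is not made up. A row lasts 1/12 s, in which the tool goes at most 41.7 mm and 7.16 degrees, less where a joint would pass 70% of its speed; a pose out of reach is approached as far as the arm can. A call with a gripper value outside its range is refused whole. OPENING is the opening in per cent of the stroke, from 0 (shut) to 100 (fully open), set as the call begins (- or left out, the last holds). The fingers move at their own pace and stop on an object; FORCE is the grip in N (left out, the last holds). Time passes only in rows, so rows that do not move let the fingers close. It gives the time, the measured TCP pose, the force and the opening at its end, in the units of the state.
- status.read_state(): the state, without advancing time (a new reading comes with each control period).
- viewer.grab_frame(name): name is "side" or "top"; returns the picture (480x640x3 uint8, red, green, blue); there is no depth.
- viewer.camera_info(name): a dict with "fx", "fy", "cx", "cy" (pixels), "R" (3x3) and "t" (3): a world point X has camera coordinates R X + t. Camera axes: x right, y down, z forward; pixel columns grow to the right and rows downward; lengths in m; the calibration is good to about 2 mm. A picture is of the moment at which its call begins. camera_info takes no time and is no camera call.
- ticket.job_done(): hands the job in, once; it reports no verdict.
Trained networks look in the newest picture that a camera, given by its name, has taken for a name from the list of things; names that differ only in an ending like _2 or _b are one class to them, and where a whole thing is asked for, a point or a joint stands for the part that bears it (a point fixed in the world has none). Each returns a list of dicts, best first, with "p" (0 to 1); they miss things now and then, are a little off and sometimes report something else, mostly with a low value. They report only what shows in the picture. A call takes as long as a camera call. They do not tell look-alikes from the thing itself.
- nets.regions_of(camera, target): "region" (480x640 bool, what is visible of it) and "rect" ([left, top, width, height] in pixels, round what is visible of it).
- nets.tip_of(camera, target): "uv" ([column, row] in pixels: a listed point, or the origin of a listed thing).
The state is a dict: "time": time; "joint_pos": joint angles; "joint_velocities": joint speeds; "joint_torque": joint torques, N m; "position": TCP position; "tool_rot": TCP orientation; "contact_force": force on the tool from outside, world axes, zero at the start; "ft_torque": the same for the moment, N m; "width": opening from 0.0 (shut) to 1.0 (fully open).
Only numpy, scipy, OpenCV 4.12 (cv2) and the standard library are available. Lean on these libraries where they do the work, as an engineer would, in place of code of your own. Each camera call takes 0.05 s, during which the arm holds its last target.

TASK

Slide the wooden paddle board straight out over the riser's edge, towards the bowl, until the dark line inlaid across the board lies along the top edge of the riser, so that crumbs can be brushed off its end into the bowl. It then overhangs so far that it would tip, so keep it lying flat on the riser all the way, neither lifted nor tipped, and finish while still holding it there, without letting go. Leave the bowl, jar and tumbler where they stand.

Things in the scene. Friction and masses are not known exactly. Their poses are not given: they have to be found in the camera images.
- riser: low wooden stand fixed to the bench, 200 mm (its x) by 120 mm (its y), flat top 90 mm above the bench, open underneath between two side panels. Origin at the centre of its underside, on the bench. Its +y axis points outward, towards the bowl: the board is to slide along +y over the edge on that side. Its placing and yaw vary.
- riser_edge (a point): middle of the riser's outward top edge (60 mm along +y from the riser's centre, 90 mm up); axes as the riser's, so its x runs along the edge and its y points outward
- board: loose light-wood paddle board lying flat on the riser, 0.3 to 0.6 kg, 18 mm thick: blade 130 (x) by 220 mm (y), handle 36 mm wide running 150 mm on from the blade's rear side towards -y, its end free behind the riser. Origin: centre of the blade's underside; +y from handle to blade. Starts up to 0.15 rad askew. Centre of mass 32 mm from the origin on -y: beyond the edge it tips unless held.
- board_grip (a point): point on the handle's centre line, half-way through its thickness, 35 mm from its rounded end (225 mm from the board's origin on -y); axes as the board's. The handle is 36 mm wide (x) and 18 mm thick here, and stays clear behind the riser, 90 mm of air below, from start to finish.
- board_mark (a point): middle of the dark inlaid line, 5 mm wide, that runs right across the blade along x, on its top face, 60 mm from the board's origin along -y (165 mm ahead of board_grip along +y); axes as the board's. The blade reaches 170 mm beyond the line.
- bowl: white bowl, 130 mm across, 55 mm high, on the bench beyond the riser's outward edge, under where the board's end will come; origin at the centre of its underside. Not to be moved.
- jar: closed glass jar with a metal lid, 68 mm across, 85 mm high, on the bench beside the riser; origin at the centre of its underside. Not to be moved.
- tumbler: clear plastic tumbler, 68 mm across, 95 mm high, on the bench near the bowl; origin at the centre of its underside. Not to be moved.
Things that resemble listed ones, but are neither listed nor needed, are in the scene too. Of the things that look like the riser, the middle-sized one is meant.

How it is judged:
At the end, for the whole second after the job is handed in: Line's middle within 8 mm of the riser's outward edge, 40 mm sideways, along it within 0.12 rad; board flat on the riser (height within 5 mm, tilt under 0.05 rad), still, held by the fingers (over 0.3 N); bowl, jar and tumbler within 30 mm of their start (y of board_mark in the frame of riser_edge between -0.008 and 0.008 m and x of board_mark in the frame of riser_edge between -0.04 and 0.04 m and z of board_mark in the frame of riser_edge between 0.012 and 0.023 m and angle between the y axis of board and the y axis of riser, either way round below 0.12 rad and angle between board's own z axis and vertical below 0.05 rad and linear speed of board below 0.01 m/s and contact force between the fingers and board above 0.3 N and distance of each of bowl, jar, tumbler from where it was at the start of the episode below 0.03 m); the arm keeps its last pose, push and grip.
It fails at once if the board tips or is tilted by more than 0.15 rad (angle between board's own z axis and vertical above 0.15 rad).
It fails at once if the board is lifted off the riser by more than 16 mm (z of board_mark in the frame of riser_edge above 0.034 m).
It fails at once if the bowl, jar or tumbler is moved by more than 30 mm (distance of any of bowl, jar, tumbler from where it was at the start of the episode above 0.03 m).
It also fails if it takes over 40 s, if anything falls off the work surface, if the arm or the gripper's body presses on something with over 40 N, if the wrist force passes 120 N, or if a joint passes its speed limit or range.

## Working session

There is one attempt and no reset: what is moved stays moved. The work goes in short steps, Python scripts to look and compute and a shell command to move; the robot and the scene stay as the last step left them, time stands still between calls to the robot, and variables do not carry over. Pictures are saved under pics/ and viewed, and the job is handed in when it is done.

```bash
mkdir -p pics; ls
python3 - <<'E'
from rig import status, viewer, nets
import cv2,numpy as np
print(status.read_state())
for c in("top","side"):
    f=viewer.grab_frame(c); cv2.imwrite(f"pics/{c}0.png",f[:,:,::-1])
    i=viewer.camera_info(c); print(c,{k:np.round(v,3).tolist() for k,v in i.items()})
    for n in("riser","board","bowl","jar","tumbler"):
        print(n,[(round(d["p"],2),d["rect"]) for d in nets.regions_of(c,n)][:4])
    for n in("riser","riser_edge","board","board_grip","board_mark","bowl","jar","tumbler"):
        print(n,[(round(d["p"],2),np.round(d["uv"],1).tolist()) for d in nets.tip_of(c,n)][:4])
E
```

```text
pics
{'time': 0.0, 'joint_pos': array([9.66407385e-01, 3.14022455e-01, 4.49495436e-02, 1.30355533e+00,
       5.56013862e-06, 1.43116333e+00]), 'joint_velocities': array([ 0.00124112, -0.00052404, -0.00029136, -0.00129912, -0.00024499,
        0.00011172]), 'joint_torque': array([ 1.10444998e-04, -4.80630040e+01,  2.98531723e+01,  1.92882505e-02,
        2.04277802e-05,  3.80930965e-05]), 'position': array([0.25747134, 0.51360653, 0.24938423]), 'tool_rot': array([-3.14133218e+00,  1.81331054e-03,  1.10604061e+00]), 'contact_force': array([-0.73570142,  0.37583912,  0.7230893 ]), 'ft_torque': array([-0.00294018, -0.01613892, -0.05074796]), 'width': 1.00063071838242}
top {'fx': 538.278, 'fy': 538.278, 'cx': 316.424, 'cy': 239.335, 'R': [[0.011, -1.0, 0.02], [-0.994, -0.013, -0.113], [0.113, -0.019, -0.993]], 't': [0.027, 0.56, 1.329]}
riser [(0.98, [298.6, 202.6, 69.0, 95.6]), (0.83, [179.9, 294.8, 106.8, 130.0]), (0.57, [433.4, 155.0, 40.3, 65.8])]
board [(0.82, [266.3, 211.5, 155.1, 77.1])]
bowl [(0.75, [221.3, 192.7, 46.9, 55.0])]
jar [(0.62, [360.4, 156.1, 31.5, 30.5])]
tumbler [(0
[... 418 characters left out ...]
977, -0.214, -0.008], [-0.113, -0.484, -0.868], [0.181, 0.849, -0.497]], 't': [-0.527, 0.179, 1.044]}
riser [(0.79, [92.0, 188.1, 147.0, 88.0]), (0.74, [256.5, 240.7, 114.5, 77.8]), (0.73, [410.4, 341.4, 111.4, 76.8])]
board [(0.65, [267.4, 211.0, 82.5, 124.5])]
bowl [(0.85, [303.2, 209.9, 51.9, 23.5])]
jar [(0.71, [422.6, 274.6, 38.9, 57.2])]
tumbler [(0.91, [387.8, 192.9, 30.9, 48.7])]
riser [(0.55, [459.6, 398.7])]
riser_edge [(0.95, [180.5, 186.1]), (0.87, [453.1, 348.5])]
board [(0.96, [311.2, 246.9])]
board_grip [(0.62, [292.3, 317.7]), (0.18, [440.2, 322.9])]
board_mark [(0.96, [305.0, 256.5])]
bowl [(0.55, [312.9, 244.2])]
jar [(0.97, [439.7, 324.9])]
tumbler [(0.57, [399.9, 235.0])]
```

View pics/top0.png

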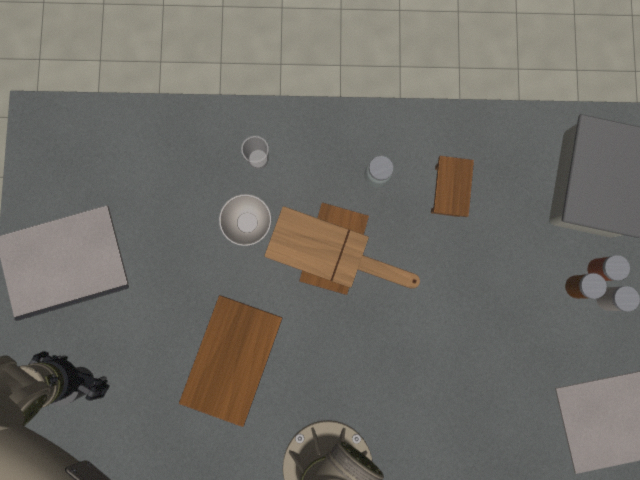

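View pics/side0.png

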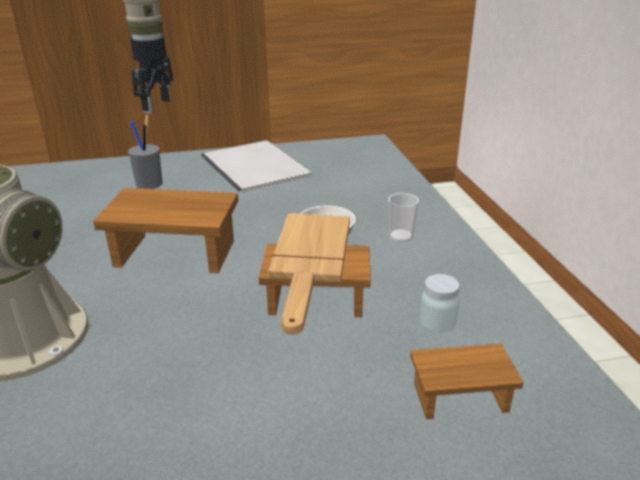

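The middle riser, the one under the board, is at about (333,250) in top. The board's line is at (341,254), the handle end at (415,281) and the bowl at (245,220). Next I'll zoom in to get the corners.

Run:
```python
import cv2
t=cv2.imread("pics/top0.png")[190:305,255:425]; cv2.imwrite("pics/tz.png",cv2.resize(t,None,fx=4.7,fy=4.7,interpolation=cv2.INTER_CUBIC))
t=cv2.imread("pics/side0.png")[200:340,250:390]; cv2.imwrite("pics/sz.png",cv2.resize(t,None,fx=4.2,fy=4.2,interpolation=cv2.INTER_CUBIC))
```

```text
(no output)
```

View pics/tz.png

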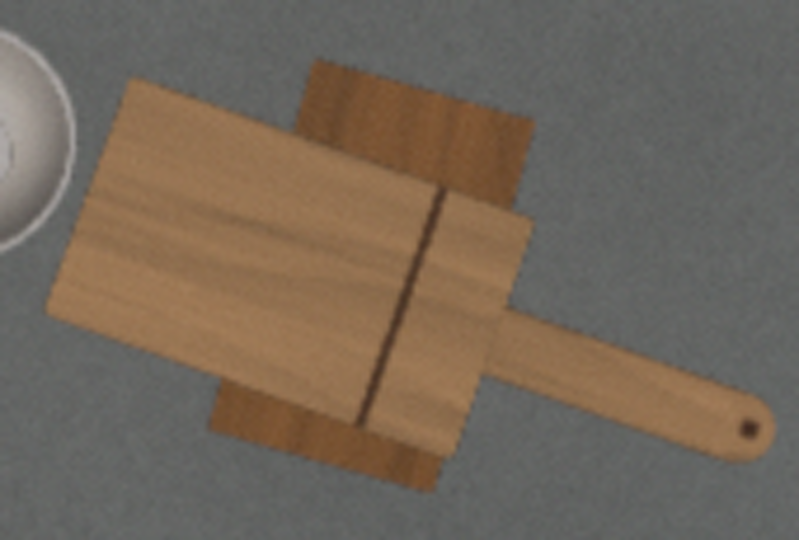

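View pics/sz.png

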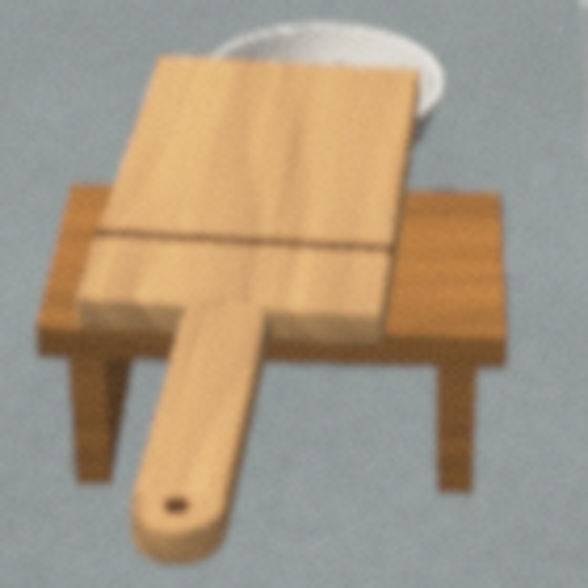

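```bash
cat > geo.py <<'E'
import numpy as np
from scipy.optimize import least_squares
from rig import viewer
C={c:viewer.camera_info(c) for c in("top","side")}
def proj(c,X):
    i=C[c]; p=np.atleast_2d(X)@np.array(i["R"]).T+np.array(i["t"])
    return np.c_[i["fx"]*p[:,0]/p[:,2]+i["cx"],i["fy"]*p[:,1]/p[:,2]+i["cy"]]
def back(c,uv,z):
    i=C[c];R=np.array(i["R"]);o=-R.T@np.array(i["t"])
    d=R.T@[(uv[0]-i["cx"])/i["fx"],(uv[1]-i["cy"])/i["fy"],1]
    return o+d*(z-o[2])/d[2]
def place(p,L,z):
    c,s=np.cos(p[2]),np.sin(p[2]);L=np.array(L,float)
    return np.c_[p[0]+c*L[:,0]-s*L[:,1],p[1]+s*L[:,0]+c*L[:,1],np.full(len(L),z)]
def fit(obs,z,p0):
    # obs: {cam:(local pts, uv)}
    f=lambda p:np.concatenate([(proj(c,place(p,L,z))-uv).ravel() for c,(L,uv) in obs.items()])
    r=least_squares(f,p0); return r.x,np.sqrt(np.mean(r.fun**2)),np.round(r.fun.reshape(-1,2),1)
E
python3 - <<'E'
from geo import *
T=lambda a:(np.array(a)+.5)/4.7-.5+[255,190]
S=lambda a:(np.array(a)+.5)/4.2-.5+[250,200]
# riser: x ahead approx; +y outward = image left top
RL=[(.1,.06),(.1,-.06),(-.1,-.06),(-.1,.06)]
ot=T([(317,60),(535,120),(435,492),(208,430)])
os_=S([(500,193),(505,342),(38,333),(70,187)])
for o in({"top":(RL,ot)},{"side":(RL,os_)},{"top":(RL,ot),"side":(RL,os_)}):
    print("riser",*fit(o,.09,[.55,0,0]))
BL=[(.065,.11),(.065,-.11),(-.065,-.11),(-.065,.11),(.065,-.06),(-.065,-.06)]
bt=T([(133,78),(533,218),(447,457),(46,312),(443,187),(362,426)])
BS=[(.065,.11),(-.065,.11),(.065,-.06),(-.065,-.06)]
bs=S([(417,70),(160,57),(392,246),(97,233)])
for o in({"top":(BL,bt)},{"side":(BS,bs)},{"top":(BL,bt),"side":(BS,bs)}):
    p=fit(o,.108,[.55,0,0]);print("board",*p)
r=fit({"top":(RL,ot),"side":(RL,os_)},.09,[.55,0,0])[0]
b=p[0]
g=place(b,[(0,-.225)],.099)[0]; m=place(b,[(0,-.06)],.108)[0]
e=place(r,[(0,.06)],.09)[0]
c,s=np.cos(r[2]),np.sin(r[2]);A=np.array([[c,s],[-s,c]])
print("grip",g,"mark",m,"edge",e,"mark in edge",A@(m-e)[:2],"yaw diff",b[2]-r[2])
print("hole",back("top",T([(749,429)])[0],.108))
for n,u,v in(("bowl",(245,220),.055),("jar",(381,168),.085),("tumbler",(255,150),.095)):print(n,back("top",u,v))
E
```

```text
riser [ 0.5323615  -0.0079493  -0.26355696] 0.3498306713208124 [[-0.6 -0.5]
 [ 0.5  0.1]
 [ 0.   0.4]
 [ 0.1 -0. ]]
riser [ 0.5351091  -0.00992109 -0.26223004] 0.4989785378563008 [[ 0.1  0.4]
 [ 0.9 -0.3]
 [-0.9 -0.4]
 [-0.2  0.1]]
riser [ 0.53418098 -0.00880085 -0.26317278] 0.6847931718801722 [[-0.2 -1.2]
 [ 0.8 -0.7]
 [ 0.4 -0.4]
 [ 0.5 -0.8]
 [-0.5  0.2]
 [ 0.2 -0.6]
 [-1.5 -0.7]
 [-0.7 -0.2]]
board [ 0.53424922  0.03560758 -0.33130993] 0.6659195479301848 [[-0.7 -0.9]
 [ 0.8  0.1]
 [ 1.2  0.7]
 [-0.9  0.2]
 [ 0.2 -0.3]
 [-0.6  0.1]]
board [ 0.53747576  0.03714516 -0.32954333] 0.5337500411127213 [[ 0.6 -0.8]
 [-0.6 -0.5]
 [ 0.2  0.8]
 [-0.3  0.1]]
board [ 0.53573578  0.03574951 -0.33296982] 0.7998136375982537 [[-0.7 -1.5]
 [ 0.7 -0.4]
 [ 1.1  0.1]
 [-1.  -0.5]
 [ 0.2 -0.9]
 [-0.7 -0.5]
 [ 0.1 -0.3]
 [-1.1 -0.2]
 [-0.6  1.3]
 [-1.2  0.5]]
grip [ 0.46219426 -0.17689255  0.099     ] mark [ 0.51612471 -0.02095504  0.108     ] edge [0.5497897  0.04913332 0.09      ] mark in edge [-0.01427273 -0.07643297] yaw diff -0.06979704491423833
hole [ 0.45432501 -0.19689318  0.108     ]
bowl [0.6025924  0.21272499 0.055     ]
jar [ 0.73252255 -0.12249286  0.085     ]
tumbler [0.77017455 0.18813364 0.095     ]
```

```bash
python3 -m pendant '[[0,0,-0.03,0,0,0],[-0.0262,0.0247,0,0,0,0],[-0.0262,0.0247,0,0,0,0],[-0.0262,0.0247,0,0,0,0],[-0.0262,0.0247,0,0,0,0],[-0.0262,0.0247,0,0,0,0],[-0.0262,0.0247,0,0,0,0],[-0.0262,0.0247,0,0,0,0],[-0.0262,0.0247,0,0,0,0],[-0.0262,0.0247,0,0,0,0]]' 100
python3 -m pendant '[[-0.0262,0.0247,0,0,0,0],[-0.0262,0.0247,0,0,0,0],[-0.0262,0.0247,0,0,0,0],[-0.0262,0.0247,0,0,0,0],[-0.0262,0.0247,0,0,0,0],[-0.0262,0.0247,0,0,0,0],[-0.0262,0.0247,0,0,0,0],[-0.0262,0.0247,0,0,0,0],[-0.0262,0.0247,0,0,0,0],[-0.0262,0.0247,0,0,0,0]]'
python3 -m pendant '[[-0.0262,0.0247,0,0,0,0],[0,0,0,0,0,0.12],[0,0,0,0,0,0.12],[0,0,0,0,0,0.12],[0,0,0,0,0,0.12],[0,0,0,0,0,0.12],[0,0,0,0,0,0.12],[0,0,0,0,0,0.12],[0,0,0,0,0,0.12],[0,0,0,0,0,0.12]]'
python3 -m pendant '[[0,0,0,0,0,0.12],[0,0,0,0,0,0.12],[0,0,0,0,0,0.119],[0,0,0,0,0,0],[0,0,0,0,0,0]]'
```

```text
time: 2.23
position: [0.3509, 0.2021, 0.2806]
tool_rot: [3.141, -0.001, 1.107]
contact_force: [0.7, 0.5, 0.0]
width: 1.004
time: 3.07
position: [0.4543, -0.1433, 0.2805]
tool_rot: [3.141, -0.0, 1.106]
contact_force: [0.5, 0.4, -0.1]
width: 1.0
time: 3.9
position: [0.4645, -0.1758, 0.2804]
tool_rot: [3.142, -0.0, 0.02]
contact_force: [-0.2, 0.5, -0.7]
width: 1.002
time: 4.32
position: [0.4645, -0.1758, 0.2803]
tool_rot: [-3.142, -0.0, -0.33]
contact_force: [-0.3, 0.5, -0.7]
width: 1.001
```

```bash
python3 -m pendant '[[-0.0018,0.0018,0.02,0,0,0],[0,0,0.03,0,0,0],[0,0,0.03,0,0,0],[0,0,0.025,0,0,0],[0,0,0.02,0,0,0],[0,0,0.01,0,0,0],[0,0,0,0,0,0],[0,0,0,0,0,0]]'
python3 - <<'E'
from rig import viewer
import cv2
for c,(a,b,l,r) in(("top",(190,305,255,425)),("side",(180,340,230,420))):
    f=viewer.grab_frame(c)[a:b,l:r,::-1]; cv2.imwrite(f"pics/{c}1.png",cv2.resize(f,None,fx=3.5,fy=3.5,interpolation=cv2.INTER_CUBIC))
E
```

```text
time: 4.98
position: [0.4623, -0.1769, 0.1456]
tool_rot: [-3.141, 0.0, -0.332]
contact_force: [-0.3, -0.4, 0.8]
width: 1.0
```

View pics/top1.png

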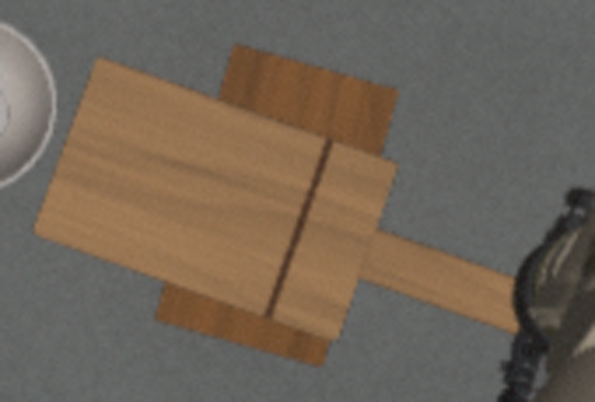

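View pics/side1.png

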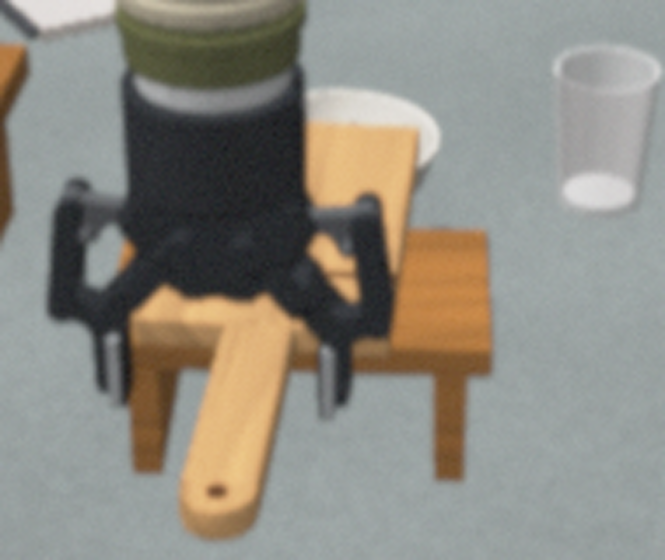

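The open fingers straddle the handle, with the pads at (115,370) and (330,380) either side of it. The board hasn't moved. I'll descend to the grip height and close.

```bash
python3 -m pendant '[[0,0,0.016,0,0,0],[0,0,0.015,0,0,0],[0,0,0.01,0,0,0],[0,0,0.0055,0,0,0],[0,0,0,0,0,0],[0,0,0,0,0,0]]' && python3 -m pendant '[[0,0,0,0,0,0],[0,0,0,0,0,0],[0,0,0,0,0,0],[0,0,0,0,0,0],[0,0,0,0,0,0],[0,0,0,0,0,0],[0,0,0,0,0,0],[0,0,0,0,0,0]]' 0 50
```

```text
time: 5.58
position: [0.4625, -0.1771, 0.0992]
tool_rot: [-3.142, -0.0, -0.333]
contact_force: [-0.2, -0.6, 0.2]
width: 0.998
time: 6.25
position: [0.4624, -0.1771, 0.0991]
tool_rot: [3.142, -0.001, -0.333]
contact_force: [-0.7, 0.5, 2.6]
width: 0.412
```

```bash
python3 -m pendant '[[0.00045,-0.0038,0,0,0,-0.0025],[0.00045,-0.0038,0,0,0,-0.0025],[0.00045,-0.0038,0,0,0,-0.0025],[0.00045,-0.0038,0,0,0,-0.0025],[0,0,0,0,0,0]]'; python3 -m pendant '[[0.00045,-0.0038,0,0,0,-0.0025],[0.00045,-0.0038,0,0,0,-0.0025],[0.00045,-0.0038,0,0,0,-0.0025],[0.00045,-0.0038,0,0,0,-0.0025],[0.00045,-0.0038,0,0,0,-0.0025],[0,0,0,0,0,0]]'
python3 - <<'E'
from rig import viewer
import cv2
for c,(a,b,l,r) in(("top",(190,305,255,425)),("side",(180,340,230,420))):
    f=viewer.grab_frame(c)[a:b,l:r,::-1]; cv2.imwrite(f"pics/{c}2.png",cv2.resize(f,None,fx=3.5,fy=3.5,interpolation=cv2.INTER_CUBIC))
E
```

```text
time: 6.67
position: [0.4695, -0.1626, 0.099]
tool_rot: [-3.141, -0.001, -0.322]
contact_force: [-0.3, -1.6, 4.4]
width: 0.409
time: 7.17
position: [0.4774, -0.1453, 0.0991]
tool_rot: [-3.141, -0.001, -0.31]
contact_force: [-1.3, -3.3, 5.5]
width: 0.413
```

View pics/top2.png

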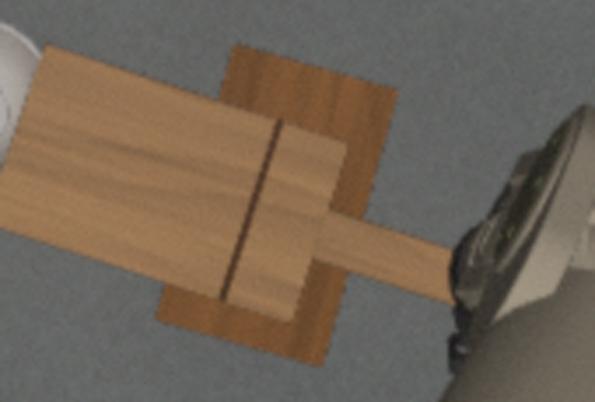

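View pics/side2.png

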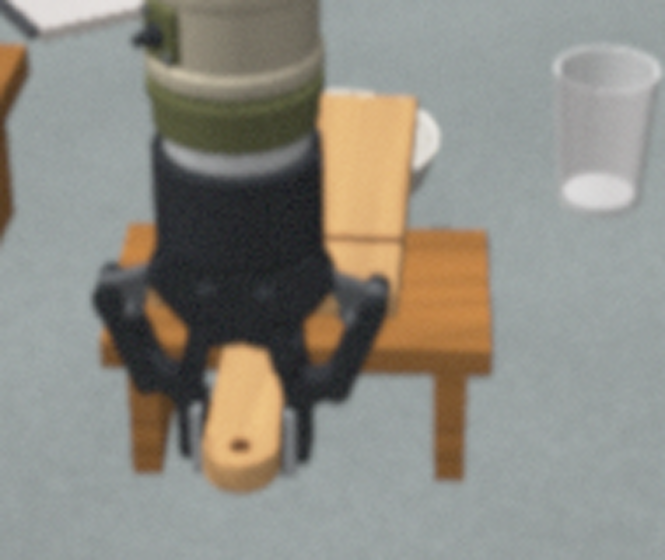

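The line has moved about 34 mm straight, with the board flat and firmly gripped. In top2 the line runs from (282,120) to (223,300). Continuing.

```bash
python3 -m pendant '[[0.00045,-0.0038,0,0,0,-0.0025],[0.00045,-0.0038,0,0,0,-0.0025],[0.00045,-0.0038,0,0,0,-0.0025],[0.00045,-0.0038,0,0,0,-0.0025],[0.00045,-0.0038,0,0,0,-0.0025],[0.00045,-0.0038,0,0,0,-0.0025],[0.00045,-0.0038,0,0,0,-0.0025],[0.00045,-0.0038,0,0,0,-0.0025],[0,0,0,0,0,0],[0,0,0,0,0,0]]'
python3 - <<'E'
from rig import viewer,status
import cv2
print(status.read_state()["ft_torque"])
for c,(a,b,l,r) in(("top",(190,305,235,405)),("side",(180,320,230,400))):
    f=viewer.grab_frame(c); cv2.imwrite(f"pics/{c}3f.png",f[:,:,::-1]);f=f[a:b,l:r,::-1]; cv2.imwrite(f"pics/{c}3.png",cv2.resize(f,None,fx=4.2,fy=4.2,interpolation=cv2.INTER_CUBIC))
E
```

```text
time: 8.1
position: [0.49, -0.1177, 0.0994]
tool_rot: [3.141, -0.001, -0.29]
contact_force: [0.5, -3.5, 7.0]
width: 0.414
[-0.62711946  0.16323933 -0.00677494]
```

View pics/top3.png

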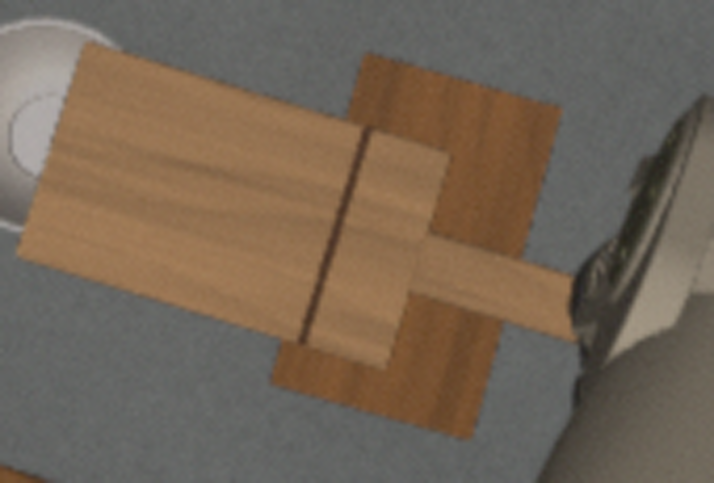

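View pics/side3.png

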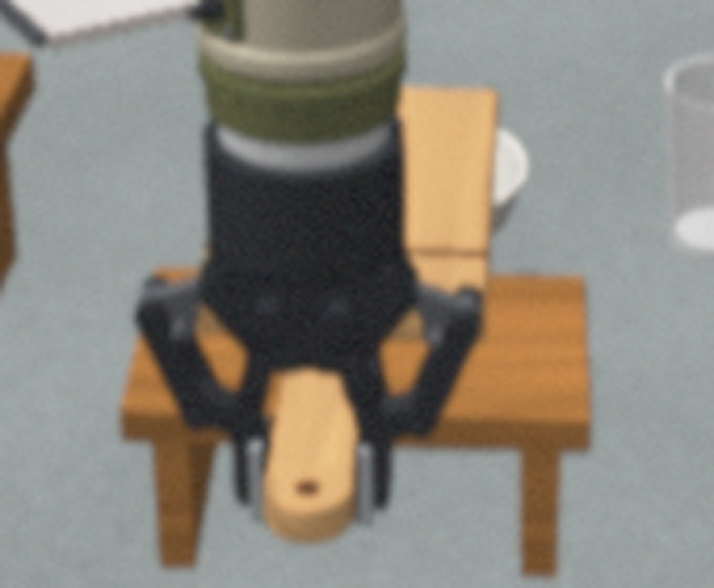

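```bash
cat > m.py <<'E'
from geo import *
import sys
def meas(r4,b6,off,k=4.2):
    T=lambda a:(np.array(a)+.5)/k-.5+off
    RL=[(.1,.06),(.1,-.06),(-.1,-.06),(-.1,.06)]
    BL=[(.065,.11),(.065,-.11),(-.065,-.11),(-.065,.11),(.065,-.06),(-.065,-.06)]
    r,er,_=fit({"top":(RL,T(r4))},.09,[.53,0,-.26]); b,eb,res=fit({"top":(BL,T(b6))},.108,[.55,.1,-.3])
    c,s=np.cos(r[2]),np.sin(r[2]);A=np.array([[c,s],[-s,c]])
    e=place(r,[(0,.06)],.09)[0]; m=place(b,[(0,-.06)],.108)[0]
    print("r",r,er,"b",b,eb,"\nmark(fit)",A@(m-e)[:2],"yawdiff",b[2]-r[2])
    l=np.mean([back("top",u,.108) for u in T(b6)[4:]],0); print("mark(line)",A@(l-e)[:2])
E
python3 - <<'E'
from m import *
meas([(366,52),(562,106),(470,438),(272,382)],[(85,42),(449,155),(387,368),(17,255),(368,128),(303,343)],[235,190])
E
```

```text
r [ 0.53330932 -0.00769401 -0.26430287] 0.40364856544146005 b [ 0.55232596  0.09748614 -0.28442904] 0.5004214493858332 
mark(fit) [-0.01032808 -0.01349226] yawdiff -0.020126166637593867
mark(line) [-0.01026414 -0.01347741]
```

The line is still 13 mm short. Two estimates agree, 13.5 mm by vision and about 12.8 mm from how far the tool has moved.

```bash
python3 -m pendant '[[0,-0.0035,0,0,0,0],[0,-0.0035,0,0,0,0],[0,-0.003,0,0,0,0],[0,-0.002,0,0,0,0],[0,-0.001,0,0,0,0],[0,0,0,0,0,0],[0,0,0,0,0,0],[0,0,0,0,0,0],[0,0,0,0,0,0]]'
python3 - <<'E'
from rig import viewer,status
import cv2
print(status.read_state()["ft_torque"])
for c,(a,b,l,r) in(("top",(190,305,225,395)),("side",(160,320,230,420))):
    f=viewer.grab_frame(c); cv2.imwrite(f"pics/{c}4f.png",f[:,:,::-1]);f=f[a:b,l:r,::-1]; cv2.imwrite(f"pics/{c}4.png",cv2.resize(f,None,fx=4.2,fy=4.2,interpolation=cv2.INTER_CUBIC)[:600,:800])
E
```

```text
time: 8.95
position: [0.4936, -0.1056, 0.0994]
tool_rot: [3.141, -0.001, -0.29]
contact_force: [-1.7, -3.7, 7.9]
width: 0.415
[-0.78984676  0.3522179   0.06649604]
```

View pics/top4.png

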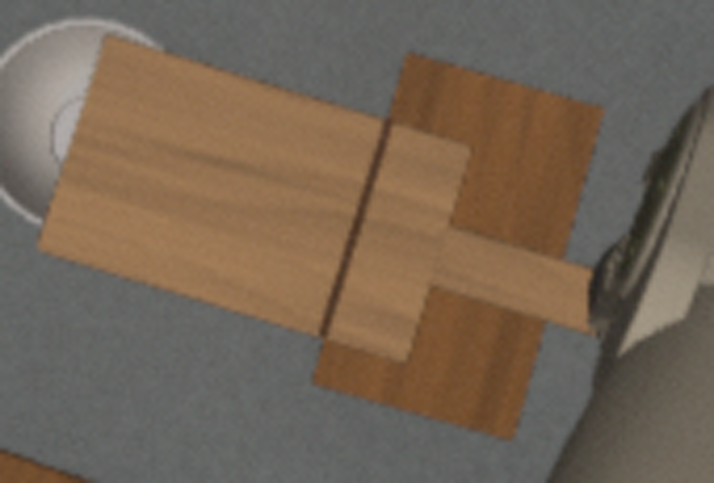

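View pics/side4.png

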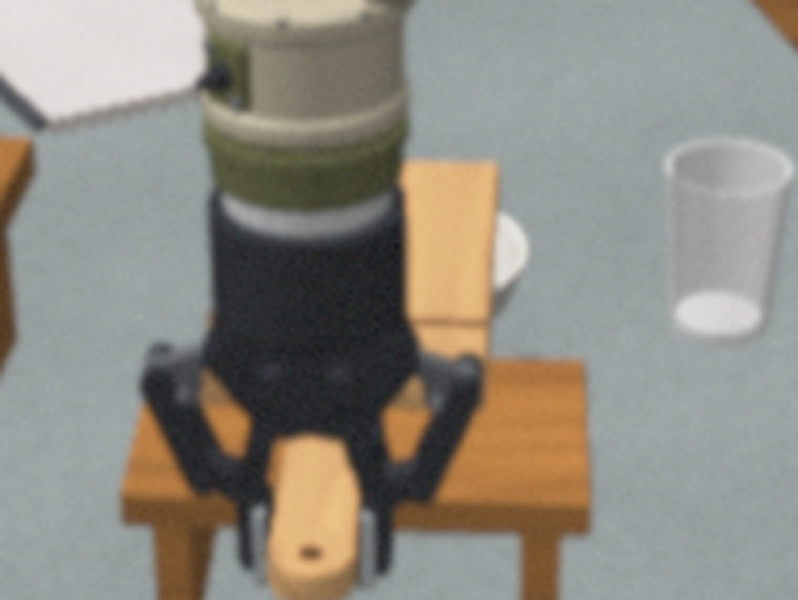

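Run:
```python
from m import *
from rig import nets,status
meas([(406,53),(603,106),(514,438),(314,382)],[(105,35),(470,148),(407,361),(39,249),(388,121),(324,335)],[225,190])
# side: line right end vs fit; flatness check
S=lambda a:(np.array(a)+.5)/4.2-.5+[230,160]
print("side line right end at z .108",back("side",S((489,324)),.108),"far right corner",back("side",S((497,163)),.108))
print([(d["p"],d["uv"]) for d in nets.tip_of("top","board_mark")][:2])
print([(d["p"],d["uv"]) for d in nets.tip_of("top","bowl")][:2])
print(status.read_state()["joint_velocities"].round(4))
```

```text
r [ 0.53316781 -0.0075496  -0.25830948] 0.3690256613913694 b [ 0.55612242  0.10964761 -0.28224526] 0.5437783470175472 
mark(fit) [-0.00918057 -0.00081016] yawdiff -0.023935785478051197
mark(line) [-0.00896016 -0.00063519]
side line right end at z .108 [0.60521877 0.03647957 0.108     ] far right corner [0.65211983 0.19824756 0.108     ]
[(0.59, [307.7, 245.2])]
[(0.73, [249.1, 221.0]), (0.47, [288.0, 240.4])]
[ 0.0001 -0.0011  0.0003  0.0011  0.      0.    ]
```

Run:
```python
from rig import ticket
print(ticket.job_done())
```

```text
the job is handed in; nothing more can be done
None
```

I gripped the paddle board by its handle with 50 N and slid it about 76 mm outward. The dark line now lies along the riser's edge. I handed the job in at about 9 s, still holding the board.

| Last check | Result | Limit |
|---|---|---|
| Line to riser edge, top camera | about −0.7 mm | ±8 mm |
| Sideways offset | about −9 mm | ±40 mm |
| Angle to the riser's outward direction | about 0.024 rad | 0.12 rad |

- **Held and flat:** The fingers stayed on the handle (opening 0.415), the tool stayed at 99 mm height, and both pictures show the board flat. I judged tilt from the tool pose and the pictures and did not measure it on its own.
- **Other objects:** In the last pictures the bowl and tumbler look unmoved. I took the jar as unmoved because nothing went near it, but did not check it in a final picture.
- **Disagreement between cameras:** The side camera's points were about 3 mm off the top camera's. Going by the side camera, the line would be about +2 to +3 mm from the edge, also within the limit.
- **Force:** Upward force on the tool rose to about 8 N during the slide, with the tool's height unchanged.

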